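# Clip the julienne insert into a vegetable slicer

### The job

Fit the orange comb insert into the slicer: carry it by its thumb tab, hook its lip in under the rail on the near side of the slicer's opening while the tab end is still raised, then rock the tab end down until its sprung foot clicks under the catch bar and the insert sits fully home. Feel your way and use no more than a firm thumb's push (about 2 kg; 3.5 kg would bend it), because the cradle's height was left where the last cook set it; leave the white insert and the other things round about where they are.

Things in the scene. Friction and masses are not known exactly. Their poses are not given: they have to be found in the camera images.
- slicer: Flat vegetable slicer (mandoline), fixed: ribbed metal decks and steel side rails (57 mm), decks 60 mm high, on black end stands; 172 mm wide in x, 335 mm long in y, black loop handle at its -y end, black thickness knob on its -x (robot) side. Origin: centre of its underside on the worktop; +x away from the robot, z up. Between the decks (y -49 to +49 mm) is the opening with the insert's steel cradle.
- slicer_seat (a point): Where the seated insert's origin goes when the cradle is lowest: slicer frame (0, 0, 44) mm; seated within 3 mm in x, 5 mm in y, axes along the slicer's. The whole cradle stands h = 0 to 12 mm higher, as its knob was left; h differs each time, is not reported and does not give under load. The shelf (slicer x -73 to -29 mm) and the far ledge (x +32 to +48) that carry the insert are at 44 mm + h.
- slicer_rail (a point): Slicer frame (-57.5, 0, 55) mm: centre of the hook rail when h = 0. A square-edged steel strip along y, 5 mm thick in x, 9 mm high, with a 6.5 mm gap between it and the shelf below; behind it an upright stop, face at x -69 mm. Way in: tab end raised 8 to 15 degrees, toe set down on the shelf at x -46 to -32 mm, slid to -x under the rail as far as the stop (toe axis then about x -66), tab end pushed down.
- slicer_catch (a point): Slicer frame (55, 0, 56) mm: the axis of the catch bar when h = 0, along y, 5 mm thick. The foot's nose is forced past it from above (peak about 7 to 12 N down on the tab), springs out under it, and the plate then meets the ledge, which does not give. At the peak the tab end is still about 4 mm too high.
- comb_insert: Orange plastic blade insert with steel knife and comb of nine upright teeth, 110 to 200 g, flat on the worktop at first. Origin: centre of the plate's underside; +x from lip to foot, z up. Plate x -46 to 48, y -44 to 44, 10 mm thick. Lip at -x, 66 mm wide: neck 2.4 mm thick, round toe 5 mm thick, tip at x -67. Foot at +x, 30 mm wide: nose tip at x 56, 8 mm above the underside, sloping back below.
- comb_insert_lip (a point): Axis of the round toe at the end of the lip, at its middle: insert frame (-64.5, 0, 2.5) mm.
- comb_insert_tab (a point): Grip point in the thumb tab by which the insert is carried: insert frame (30, 0, 32) mm. The tab stands across the plate: 12 mm thick in the insert's x, 44 mm wide in y, from the plate's top (z 10 mm) up to z 42 mm. The catch bar's top stands 14.5 mm above the seated insert's underside, so keep fingertips above z 16 mm.
- comb_insert_foot (a joint): Sprung foot of the orange insert, metres pushed in: 0 = fully out, at most 0.006. Passing the catch bar pushes it in by 2 to 3 mm, then it springs back out under the bar (the click). The spring starts at 2 N and gains 2 N per mm.
- plain_insert: White insert of the same shape without a comb, lying flat on the worktop; not to be used. Origin and axes as for the orange one.
- salt_shaker: Salt shaker, 44 mm wide, 90 mm high, bystander. Origin: centre of its underside.
- portion_cup_0: Steel portion cup with yellow filling, 61 mm wide, 37 mm high, bystander. Origin: centre of its underside.
- squeeze_bottle_0: Squeeze bottle of dressing, 57 mm wide, 218 mm high, bystander. Origin: centre of its underside.
Things that resemble listed ones, but are neither listed nor needed, are in the scene too. Of the things that look like the comb_insert, the middle-sized one is meant.

How it is judged (in metres and radians):
On the way:
1. the lip of the orange insert is hooked under the near rail with the foot end still raised (about 5 degrees or more) (x of comb_insert_lip in the frame of slicer below -0.06 m and y of comb_insert_lip in the frame of slicer between -0.007 and 0.007 m and z of comb_insert_lip in the frame of slicer between 0.043 and 0.061 m and angle between the z axis of comb_insert and the z axis of slicer, either way round above 0.08 rad), for 0.1 s.
At the end, for the whole second after the job is handed in: The orange insert sits in the slicer's cradle with its lip under the hook rail (toe axis at slicer x below -60 mm, within 7 mm sideways), flat to within 0.03 rad, its underside 41 to 57.2 mm above the slicer's foot, its sprung foot out again under the catch bar (pushed in less than 1.2 mm), at rest (x of comb_insert_lip in the frame of slicer below -0.06 m and y of comb_insert_lip in the frame of slicer between -0.007 and 0.007 m and z of comb_insert in the frame of slicer between 0.041 and 0.0572 m and angle between the z axis of comb_insert and the z axis of slicer, either way round below 0.03 rad and value of joint comb_insert_foot below 0.0012 m and linear speed of comb_insert below 0.02 m/s); the robot touches nothing.
It fails at once if the insert is forced: more than 35 N between it and the slicer (contact force between comb_insert and slicer above 35 N).
It fails at once if the white spare insert is pushed more than 20 mm (distance of plain_insert from where it was at the start of the episode above 0.02 m).
It fails at once if the salt shaker is pushed more than 20 mm (distance of salt_shaker from where it was at the start of the episode above 0.02 m).
It fails at once if the filled portion cup is pushed more than 20 mm (distance of portion_cup_0 from where it was at the start of the episode above 0.02 m).
It fails at once if the squeeze bottle is pushed more than 20 mm (distance of squeeze_bottle_0 from where it was at the start of the episode above 0.02 m).
It also fails if it takes over 51 s, if anything falls off the work surface, if the arm or the gripper's body presses on something with over 40 N, if the wrist force passes 120 N, or if a joint passes its speed limit or range.

### The arm

A 7-joint arm with a two-finger parallel gripper is mounted at the origin on a cart in front of the work surface, level with it; the furniture and walls round the work are solid. World frame = base frame: x ahead of the robot, y to its left, z up, the work surface at z = 0. Lengths are in m, angles in degrees, forces in N, time in s.
With the tool pointing down it reaches from about 0.425 to 1.025 m from the base axis. Payload 3.6 kg.
Tool frame: the origin (TCP) lies on the centre line of the jaws, within the pads' length; the fingertips stand tip_reach ahead of it and the grasp point (between the pads) lies 6 mm ahead of it (tip_reach is the distance from the TCP to the fingertips, in m); z points along the fingers, y is the line along which they close (so a half turn about z gives the same grasp; the last joint's range is limited). The gripper opens to 85 mm and grips with 20 to 120 N. Pads are 22 mm wide; open, the fingers measure 114 mm over their backs; the gripper's body (76 mm by 85 mm) begins 54 mm behind the grasp point. The pads swing forward as they close: fully open they stand 13 mm farther back than shut.
Start: joints at [65.518, 33.873, 2.773, 92.16, -1.908, 54.013, -1.931], TCP at [0.238, -0.685, 0.256] pointing down, gripper open.
Joint ranges: [-153.93, 153.93], [-27.13, 128.08], [-72.61, 78.16], [10.71, 143.7], [-87.88, 267.88], [4.46, 118.87], [-176.78, 176.78]. Speed limits (degrees/s): [147.25, 147.25, 180, 180, 180, 180, 180].

### API

Orientations are given as a 3x3 rotation matrix whose columns are the frame's x, y, z axes.
In Python, from plant import state, capture, finish_job, tip_reach gives the robot as it stands. The module is installed in compiled form; this text tells all that it offers.
- The arm moves only by the tool jog_arm, never from a script. Its argument "moves" is a list of rows, each a list of 7 numbers: the shift along the tool's x, y, z scaled (see below), then the turn, a rotation vector about the tool's x, y, z scaled (see below), then the gripper command: -1 is fully open, 1 is shut, values between are in proportion. A call has 1 to 10 rows; each row shifts and turns the commanded pose from where the row before left it, along the tool's axes as they then stand; what a row does not reach is not made up. The controller multiplies each number of a shift by 400 mm and each number of a turn by 45 degrees. A row lasts 1/8 s, in which the tool goes at most 62.5 mm and 10.7 degrees, less where a joint would pass 70% of its speed; a pose out of reach is approached as far as the arm can. A call with a number of a shift or a turn outside -1 to 1 is refused whole. A call with a gripper value outside its range is refused whole. The fingers move at their own pace and stop on an object; the grip force is fixed at half the most. Time passes only in rows, so rows that do not move let the fingers close. It gives the time, the measured TCP pose, the force, the opening and the grip force at its end, in the units of the state.
- state(): the state, without advancing time (a new reading comes with each control period).
- capture(name): name is "scene" or "top"; returns a dict with "image" (480x640x3 uint8, red, green, blue), "vertical_fov" (degrees; the focal length in pixels is half the picture's height over the tangent of half this angle, whatever the lens; pixels are square), "cx", "cy" (the principal point, pixels), "R" (3x3) and "t" (3): a world point X has camera coordinates R X + t. Camera axes: x right, y down, z forward; pixel columns grow to the right and rows downward; lengths in m; the calibration is good to about 2 mm. A picture is of the moment at which its call begins. There is no depth.
- finish_job(): hands the job in; it is judged then, once.
The state is a dict: "t": time; "joints": joint angles; "joint_velocities": joint speeds; "tau": joint torques, N m; "ee_pos": TCP position; "tool_rot": TCP orientation; "ft_force": force on the tool from outside, world axes, zero at the start; "torque": the same for the moment, N m; "grip_width": finger opening in m; "grip_force": force on a finger pad.
Only numpy, scipy, OpenCV 4.12 (cv2) and the standard library are available. Lean on these libraries where they do the work, as an engineer would, in place of code of your own. Each camera call takes 0.05 s, during which the arm holds its last target. There are 200 camera calls.

## Working session

There is one attempt and no reset: what is moved stays moved. The work goes in short steps, Python scripts to look and compute and a tool call to move; the robot and the scene stay as the last step left them, time stands still between calls to the robot, and variables do not carry over. Pictures are saved under pics/ and viewed, at most 10 in all, crops included, and the job is handed in when it is done.

Besides the shell and the picture viewer there is one more tool, called after "Emit:" by a JSON object that holds its "name" and its "arguments". jog_arm: Moves the arm, as the interface text tells. Its arguments: {"type":"object","properties":{"moves":{"type":"array","items":{"type":"array","items":{"type":"number","minimum":-1,"maximum":1}}}},"required":["moves"]}

```bash
mkdir -p pics; python3 - <<'E'
from plant import *
import cv2,numpy as np
s=state();print({k:np.round(v,3).tolist() for k,v in s.items()},tip_reach)
for n in("scene","top"):
    c=capture(n);cv2.imwrite(f"pics/{n}0.png",c["image"][:,:,::-1]);print(n,c["vertical_fov"],c["cx"],c["cy"],np.round(c["R"],4).tolist(),np.round(c["t"],4))
E
```

```text
{'t': 0.0, 'joints': [65.517, 33.924, 2.768, 92.237, -1.908, 54.011, -1.929], 'joint_velocities': [0.046, -0.045, 0.011, -0.017, 0.08, -0.072, -0.042], 'tau': [-0.001, -54.869, 1.546, -19.813, 0.009, 0.009, 0.0], 'ee_pos': [0.237, -0.684, 0.255], 'tool_rot': [[0.945, 0.328, -0.001], [0.328, -0.945, 0.002], [-0.0, -0.002, -1.0]], 'ft_force': [-0.15, 0.795, -0.101], 'torque': [0.011, 0.037, 0.033], 'grip_force': 0.0, 'grip_width': 0.085} 0.025
scene 43.95151962506749 311.7631068023587 240.52219447158657 [[0.8195, -0.573, 0.0083], [-0.3987, -0.5805, -0.71], [0.4116, 0.5786, -0.7042]] [-0.3769  0.3523  1.5959]
top 54.736105073693174 318.7122753071499 238.48423861846078 [[0.0175, -0.9998, 0.0121], [-0.9836, -0.0194, -0.1796], [0.1798, -0.0088, -0.9837]] [0.1334 0.5643 1.3555]
```

View pics/top0.png

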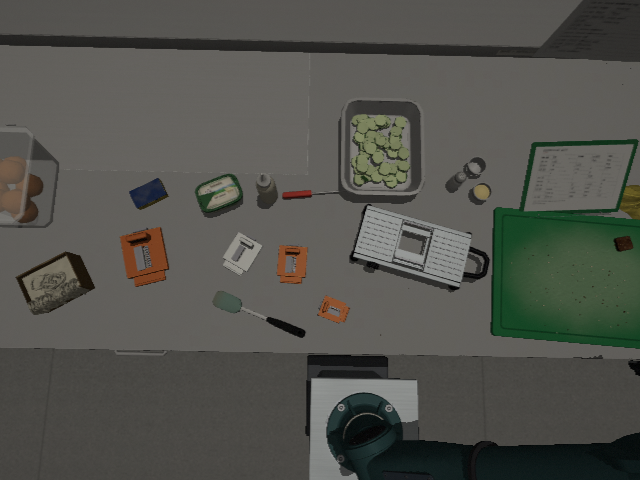

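View pics/scene0.png

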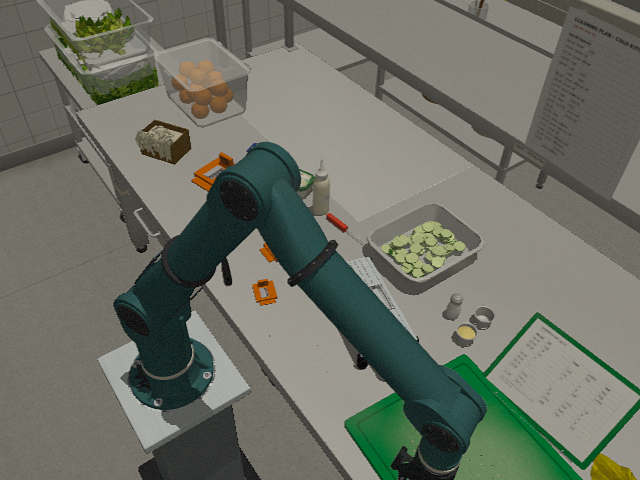

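The top view shows the middle orange insert at about (292,263), the white one at (241,252), and the slicer opening at about (413,244). The large orange insert is at (145,255) and the small one at (333,309).

```bash
python3 - <<'E'
import cv2,numpy as np
i=cv2.imread("pics/top0.png")
a=cv2.resize(i[234:296,262:322],None,fx=6.6,fy=6.6,interpolation=cv2.INTER_CUBIC)  
b=cv2.resize(i[198:298,340:495],None,fx=5,fy=5,interpolation=cv2.INTER_CUBIC)
for im,(x0,y0,f) in((a,(262,234,6.6)),(b,(340,198,5))):
    for k in range(0,im.shape[1],int(f*10)): cv2.putText(im,str(x0+round(k/f)),(k,10),0,.35,(0,255,255));cv2.line(im,(k,12),(k,18),(0,255,255))
    for k in range(0,im.shape[0],int(f*10)): cv2.putText(im,str(y0+round(k/f)),(0,k+4),0,.35,(0,255,255))
cv2.imwrite("pics/a.png",a);cv2.imwrite("pics/b.png",b)
E
```

```text
(no output)
```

View pics/a.png

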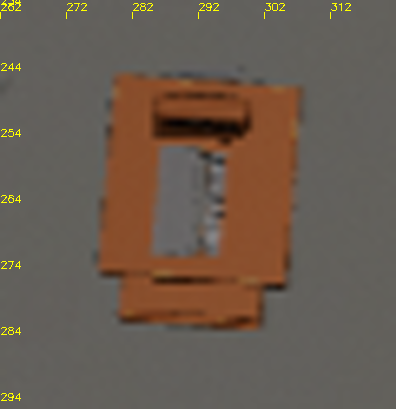

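View pics/b.png

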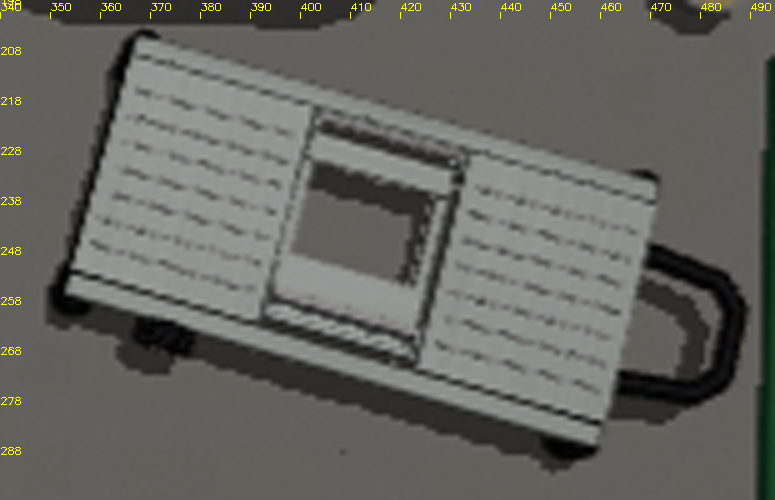

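```bash
cat >h.py <<'E'
import numpy as np
from plant import *
from scipy.optimize import least_squares
def bp(c,uv,z):
    f=240/np.tan(np.radians(c["vertical_fov"]/2));R=np.array(c["R"]);t=np.array(c["t"])
    d=R.T@np.array([(uv[0]-c["cx"])/f,(uv[1]-c["cy"])/f,1]);C=-R.T@t
    return C+d*(z-C[2])/d[2]
def pj(c,X):
    f=240/np.tan(np.radians(c["vertical_fov"]/2));p=np.array(c["R"])@X+np.array(c["t"])
    return p[:2]/p[2]*f+[c["cx"],c["cy"]]
def fit2(A,B): # A local -> B world, rigid 2D
    A=np.array(A,float);B=np.array(B)[:,:2]
    a,b=A-A.mean(0),B-B.mean(0)
    th=np.arctan2((a[:,0]*b[:,1]-a[:,1]*b[:,0]).sum(),(a*b).sum())
    r=np.array([[np.cos(th),-np.sin(th)],[np.sin(th),np.cos(th)]]);o=B.mean(0)-r@A.mean(0)
    return np.degrees(th),o,B-(A@r.T+o)
E
python3 - <<'E'
from h import *
c=capture("top")
q=lambda k,x0,y0,f:((k[0]+.5)/f-.5+x0,(k[1]+.5)/f-.5+y0)
P=[bp(c,q(k,262,234,6.6),.010) for k in((118,76),(300,88),(100,270),(286,286))]
th,o,r=fit2([(.048,.044),(.048,-.044),(-.046,.044),(-.046,-.044)],P);print("ins",th,o,r.round(4).tolist())
lp=[bp(c,q(k,262,234,6.6),.003) for k in((120,320),(260,327))];print(np.mean(lp,0))
S=[bp(c,q(k,340,198,5),.058) for k in((137,36),(657,185),(70,292),(597,443))];print("slicer corners",np.round(S,4).tolist())
E_=[np.linalg.norm(S[0]-S[1]),np.linalg.norm(S[2]-S[3]),np.linalg.norm(S[0]-S[2]),np.linalg.norm(S[1]-S[3])];print(E_,np.mean(S,0))
for (a,b) in((S[0],S[1]),(S[2],S[3])): print(np.degrees(np.arctan2(*(a-b)[[1,0]])))
O=[bp(c,q(k,340,198,5),.058) for k in((312,108),(465,155),(262,318),(415,364))];print("open",np.round(O,4).tolist(),np.mean(O,0))
print([np.linalg.norm(O[0]-O[1]),np.linalg.norm(O[2]-O[3])])
for n,uv,z in(("white",(241,252),.01),("bottle",(267,193),.1)):print(n,bp(c,uv,z))
E
```

```text
ins -3.15230303107956 [0.49648546 0.2247967 ] [[-0.001, -0.0009], [-0.0002, 0.0011], [0.0011, -0.0007], [0.0001, 0.0004]]
[0.430588   0.22833942 0.003     ]
slicer corners [[0.668, -0.0019, 0.058], [0.5814, -0.3175, 0.058], [0.509, 0.0385, 0.058], [0.4245, -0.2752, 0.058]]
[np.float64(0.32725289370291216), np.float64(0.3248902877736522), np.float64(0.16401326367272293), np.float64(0.1625148643556158)] [ 0.5457306  -0.13906199  0.058     ]
74.65799710381415
74.91738590960487
open [[0.625, -0.1086, 0.058], [0.5977, -0.2013, 0.058], [0.4955, -0.0767, 0.058], [0.4696, -0.1679, 0.058]] [ 0.54694543 -0.13860434  0.058     ]
[np.float64(0.096624655319635), np.float64(0.09484776158477837)]
white [0.52180115 0.38346001 0.01      ]
bottle [0.68702064 0.3004122  0.1       ]
```

Emit:
{"name": "jog_arm", "arguments": {"moves": [[0.117,-0.075,0,0,0,0,-1],[0.117,-0.075,0,0,0,0,-1],[0.117,-0.075,0,0,0,0,-1],[0.117,-0.075,0,0,0,0,-1],[0.117,-0.075,0,0,0,0,-1],[0.117,-0.075,0,0,0,0,-1],[0.117,-0.075,0,0,0,0,-1],[0.117,-0.075,0,0,0,0,-1],[0.117,-0.075,0,0,0,0,-1],[0.117,-0.075,0,0,0,0,-1]]}}

```text
t: 1.4
ee_pos: [0.5822, -0.2467, 0.2561]
tool_rot: [[0.945, 0.328, -0.0], [0.328, -0.945, -0.0], [-0.0, -0.0, -1.0]]
ft_force: [-0.0, -0.5, 0.0]
grip_width: 0.0855
grip_force: 0.0
```

Emit:
{"name": "jog_arm", "arguments": {"moves": [[0,0,0,0,0,-0.188,-1],[0,0,0,0,0,-0.188,-1],[0,0,0,0,0,-0.188,-1],[0,0,0,0,0,-0.188,-1],[0,0,0,0,0,-0.188,-1],[0,0,0,0,0,-0.188,-1],[0,0,0,0,0,-0.188,-1],[0,0,0,0,0,-0.188,0],[0,0,0,0,0,0,0.06]]}}

```text
t: 2.52
ee_pos: [0.581, -0.2483, 0.2559]
tool_rot: [[0.058, 0.998, -0.001], [0.998, -0.058, 0.001], [0.001, -0.001, -1.0]]
ft_force: [-0.7, 0.0, -0.1]
grip_width: 0.0511
grip_force: 0.0
```

Emit:
{"name": "jog_arm", "arguments": {"moves": [[0.13,-0.0227,0.0,0,0,0,0.06],[0.13,-0.0227,0.0,0,0,0,0.06],[0.13,-0.0227,0.0,0,0,0,0.06],[0.13,-0.0227,0.0,0,0,0,0.06],[0.13,-0.0227,0.06,0,0,0,0.06],[0.13,-0.0227,0.06,0,0,0,0.06],[0.13,-0.0227,0.07,0,0,0,0.06],[0.13,-0.0227,0.07,0,0,0,0.06],[0.13,-0.0227,0.07,0,0,0,0.06],[0,0,0,0,0,0,0.06]]}}

```text
t: 3.78
ee_pos: [0.5232, 0.23, 0.1225]
tool_rot: [[0.048, 0.999, -0.003], [0.999, -0.048, 0.003], [0.002, -0.003, -1.0]]
ft_force: [-0.0, -0.3, -0.6]
grip_width: 0.0401
grip_force: 0.0
```

```bash
python3 - <<'E'
from h import *
import cv2
s=state();print(s["ee_pos"],s["grip_width"])
ims=[]
c0=capture("top");im=c0["image"]
cs=capture("scene")
o=np.array([.4965,.2248]);th=np.radians(-3.15);r=np.array([[np.cos(th),-np.sin(th)],[np.sin(th),np.cos(th)]])
out=[]
for c in(c0,cs):
    i=c["image"][:,:,::-1].copy();pts=[pj(c,np.r_[o+r@np.array([x,y]),z]) for x in(.024,.036) for y in(-.022,.022) for z in (.042,)]
    tc=pj(c,np.array([.5265,.2232,.042])).round().astype(int);print(tc)
    x,y=tc;f=8;k=i[y-30:y+40,x-35:x+35];k=cv2.resize(k,None,fx=5.6,fy=5.6,interpolation=cv2.INTER_CUBIC)
    for p in pts: cv2.circle(k,tuple(int(v) for v in (p-[x-35,y-30]+.5)*5.6),2,(0,255,0),-1)
    out.append(k)
cv2.imwrite("pics/c.png",np.hstack(out))
E
```

```text
[0.52324209 0.23003478 0.1225492 ] 0.040094081539579045
[292 250]
[289 235]
```

View pics/c.png

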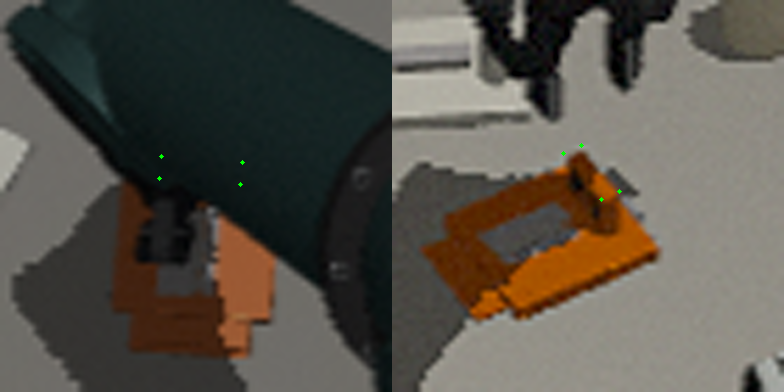

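The close-up shows the fingers above the tab. The predicted tab-top corners (green, right half near (591,172)) agree to about 1 camera pixel.

Emit:
{"name": "jog_arm", "arguments": {"moves": [[-0.016,0.009,0.05,0,0,0,0.06],[0,0,0.05,0,0,0,0.06],[0,0,0.04,0,0,0,0.06],[0,0,0.035,0,0,0,0.06],[0,0,0.021,0,0,0,0.06],[0,0,0,0,0,0,0.06],[0,0,0,0,0,0,0.06]]}}

```text
t: 4.75
ee_pos: [0.5293, 0.2173, 0.0462]
tool_rot: [[0.056, 0.998, 0.001], [0.998, -0.056, 0.0], [0.0, 0.001, -1.0]]
ft_force: [0.4, 0.1, 1.1]
grip_width: 0.04
grip_force: 0.0
```

Emit:
{"name": "jog_arm", "arguments": {"moves": [[0,0,0,0,0,0,1],[0,0,0,0,0,0,1],[0,0,0,0,0,0,1],[0,0,0,0,0,0,1],[0,0,0,0,0,0,1]]}}

```text
t: 5.38
ee_pos: [0.5293, 0.2172, 0.0465]
tool_rot: [[0.056, 0.998, 0.001], [0.998, -0.056, 0.0], [0.0, 0.001, -1.0]]
ft_force: [-0.3, -0.0, 5.3]
grip_width: 0.0107
grip_force: 61.7
```

Emit:
{"name": "jog_arm", "arguments": {"moves": [[0,0,-0.03,0,0,0,1],[0,0,-0.06,0,0,0,1],[0,0,-0.08,0,0,0,1],[0,0,-0.1,0,0,0,1],[0,0,-0.1,0,0,0,1],[0,0,0,0,0,0.134,1],[0,0,0,0,0,0.133,1],[0,0,0,0,0,0,1],[0,0,0,0,0,0,1]]}}

```text
t: 6.5
ee_pos: [0.5289, 0.2169, 0.1938]
tool_rot: [[0.261, 0.965, -0.0], [0.965, -0.261, -0.0], [-0.0, -0.0, -1.0]]
ft_force: [0.2, -0.7, -1.7]
grip_width: 0.0105
grip_force: 60.8
```

```bash
cat >>h.py <<'E'
YS=np.radians(-15.2);RS=np.array([[np.cos(YS),-np.sin(YS),0],[np.sin(YS),np.cos(YS),0],[0,0,1]]);OS=np.array([.546,-.139,0])
def to_slicer(p): return RS.T@(np.array(p)-OS)
def go(ps): # target TCP in slicer frame -> tool-frame shift in units of 400 mm
    s=state();d=np.array(s["tool_rot"]).T@(OS+RS@np.array(ps)-s["ee_pos"]);print("units",(d/.4).round(3),"now slicer",to_slicer(s["ee_pos"]).round(4),"F",np.round(s["ft_force"],1))
E
python3 - <<'E'
from h import *
import cv2
s=state();print(np.round(s["tool_rot"],3));go([.0444,-.006,.15])
T=np.array(s["tool_rot"]);p=np.array(s["ee_pos"])
# insert axes in tool: x=+ty,y=+tx,z=-tz ; TCP in insert (30,-6,46)
RI=np.c_[T[:,1],T[:,0],-T[:,2]]
c=capture("scene");i=c["image"][:,:,::-1].copy()
w=lambda q:p+RI@(np.array(q)-[.030,-.006,.046])
u=pj(c,w([0,0,0.01])).astype(int);x0,y0=u-[50,45];k=cv2.resize(i[y0:y0+90,x0:x0+100],None,fx=7,fy=7,interpolation=cv2.INTER_CUBIC)
for q in[(.048,.044,.01),(.048,-.044,.01),(-.046,.044,.01),(-.046,-.044,.01),(-.0645,-.033,.0025),(-.0645,.033,.0025),(.048,-.044,0),(-.046,-.044,0)]:
    v=(pj(c,w(q))-[x0,y0]+.5)*7;cv2.circle(k,tuple(int(a) for a in v),3,(0,255,0),-1)
cv2.imwrite("pics/d.png",k);print(x0,y0)
E
```

```text
[[ 0.261  0.965 -0.   ]
 [ 0.965 -0.261 -0.   ]
 [-0.    -0.    -1.   ]]
units [-0.863  0.384  0.11 ] now slicer [-0.1099  0.3389  0.1938] F [ 0.2 -0.7 -1.7]
230 165
```

View pics/d.png

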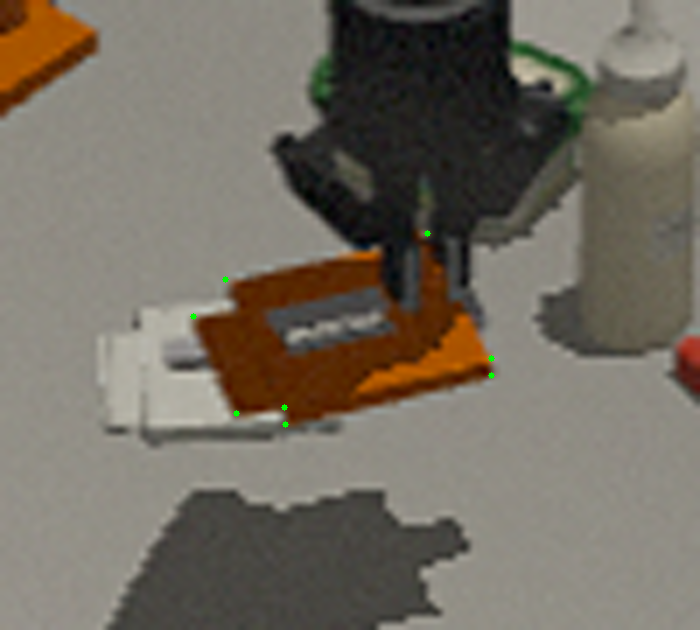

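The view shows the insert held by its tab. All eight model points match its outline to about 1 pixel.

Emit:
{"name": "jog_arm", "arguments": {"moves": [[-0.108,0.048,0,0,0,0,1],[-0.108,0.048,0,0,0,0,1],[-0.108,0.048,0,0,0,0,1],[-0.108,0.048,0,0,0,0,1],[-0.108,0.048,0,0,0,0,1],[-0.108,0.048,0,0,0,0,1],[-0.108,0.048,0,0,0,0,1],[-0.107,0.048,0,0,0,0,1],[0,0,0.05,-0.134,0,0,1],[0,0,0,-0.133,0,0,1]]}}

```text
t: 7.8
ee_pos: [0.5858, -0.1577, 0.1723]
tool_rot: [[0.264, 0.943, 0.201], [0.965, -0.258, -0.055], [0.0, 0.208, -0.978]]
ft_force: [0.2, -0.2, -2.1]
grip_width: 0.011
grip_force: 60.8
```

Emit:
{"name": "jog_arm", "arguments": {"moves": [[0,0,0,0,0,0,1],[0,0,0,0,0,0,1]]}}

```text
t: 8.05
ee_pos: [0.5879, -0.1563, 0.1743]
tool_rot: [[0.262, 0.944, 0.201], [0.965, -0.256, -0.054], [0.0, 0.208, -0.978]]
ft_force: [0.5, 1.1, -1.2]
grip_width: 0.0106
grip_force: 60.8
```

```bash
cat >>h.py <<'E'
def ins():
    s=state();T=np.array(s["tool_rot"]);p=np.array(s["ee_pos"]);RI=np.c_[T[:,1],T[:,0],-T[:,2]]
    w=lambda q:p+RI@(np.array(q)-[.030,-.006,.046])
    toe=to_slicer(w([-.0645,0,.0025]));L=RS.T@RI
    print("t",round(s["t"],2),"toe",(toe*1e3).round(1),"org",(to_slicer(w([0,0,0]))*1e3).round(1),"tilt",np.degrees(np.arcsin(L[2,0])).round(1),"yawerr",np.degrees(np.arctan2(L[1,0],L[0,0])).round(1),"roll",np.degrees(L[2,1]).round(1),"Fslicer",(RS.T@s["ft_force"]).round(1),"grip",round(s["grip_width"],4))
    return w
def units(d): # d in slicer frame mm -> tool units
    T=np.array(state()["tool_rot"]);print("units",(T.T@RS@np.array(d)/400).round(4))
E
python3 - <<'E'
from h import *
import cv2
w=ins();units([0,0,-10]);units([-10,0,0]);units([0,10,0])
c=capture("scene");i=c["image"][:,:,::-1].copy()
x0,y0=[int(v) for v in pj(c,w([0,0,0.01]))-[50,45]];k=cv2.resize(i[y0:y0+90,x0:x0+100],None,fx=7,fy=7,interpolation=cv2.INTER_CUBIC)
S=lambda q:OS+RS@np.array(q)
for q,col in[(w(q),(0,255,0)) for q in[(.048,.044,.01),(.048,-.044,.01),(-.046,.044,.01),(-.046,-.044,.01),(-.0645,-.033,.0025),(-.0645,.033,.0025)]]+[(S(q),(0,0,255)) for q in[(.086,.049,.057),(.086,-.049,.057),(-.086,.049,.057),(-.086,-.049,.057),(-.0575,-.04,.06),(-.0575,.04,.06)]]:
    v=(pj(c,q)-[x0,y0]+.5)*7;cv2.circle(k,tuple(int(a) for a in v),3,col,-1)
cv2.imwrite("pics/e.png",k)
E
```

```text
t 8.05 toe [-38.4   0.3 112.1] org [ 25.2   0.3 123.1] tilt 12.0 yawerr 0.0 roll 0.0 Fslicer [ 0.2  1.2 -1.2] grip 0.0106
units [-0.     -0.0052  0.0245]
units [ 0.     -0.0245 -0.0052]
units [0.025 0.    0.   ]
```

View pics/e.png

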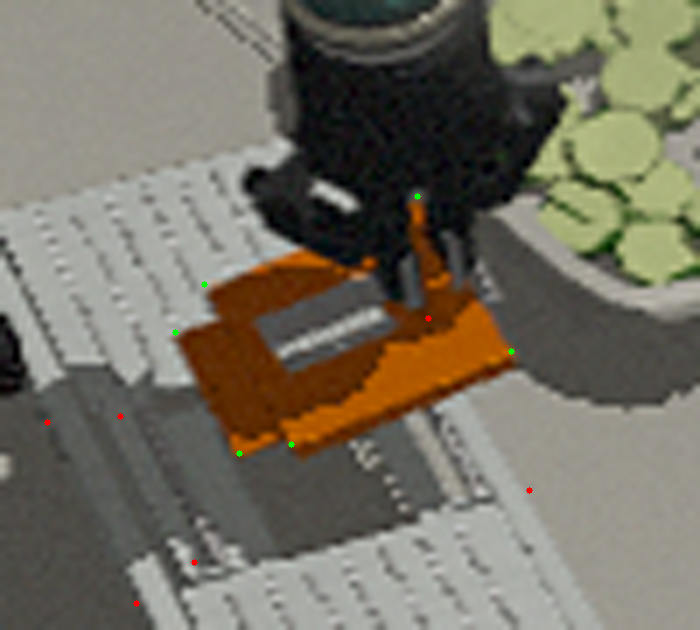

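Red model points agree with the slicer's rails and opening edges, and green points with the insert. The lip is above the shelf, ready to go down.

Emit:
{"name": "jog_arm", "arguments": {"moves": [[0,-0.0062,0.0294,0,0,0,1],[0,-0.0062,0.0294,0,0,0,1],[0,-0.0062,0.0294,0,0,0,1],[0,-0.0062,0.0294,0,0,0,1],[0,0,0,0,0,0,1],[0,0,0,0,0,0,1]]}}

```text
t: 8.85
ee_pos: [0.5871, -0.1563, 0.1258]
tool_rot: [[0.262, 0.944, 0.201], [0.965, -0.256, -0.055], [0.0, 0.208, -0.978]]
ft_force: [0.5, -0.5, -1.6]
grip_width: 0.0108
grip_force: 60.7
```

```bash
python3 -c "
from h import *
ins()"
```

```text
t 8.85 toe [-39.2   0.   63.6] org [24.4  0.  74.6] tilt 12.0 yawerr 0.0 roll 0.0 Fslicer [ 0.6 -0.3 -1.6] grip 0.0108
```

Emit:
{"name": "jog_arm", "arguments": {"moves": [[0,-0.001,0.005,0,0,0,1],[0,0,0,0,0,0,1]]}}

```text
t: 9.1
ee_pos: [0.587, -0.1565, 0.124]
tool_rot: [[0.262, 0.944, 0.201], [0.965, -0.257, -0.055], [0.0, 0.209, -0.978]]
ft_force: [-0.4, -0.3, -1.4]
grip_width: 0.0109
grip_force: 60.7
```

Emit:
{"name": "jog_arm", "arguments": {"moves": [[0,-0.001,0.005,0,0,0,1],[0,0,0,0,0,0,1]]}}

```text
t: 9.35
ee_pos: [0.5868, -0.1564, 0.1217]
tool_rot: [[0.262, 0.944, 0.201], [0.965, -0.257, -0.055], [-0.0, 0.208, -0.978]]
ft_force: [0.1, 1.2, -0.9]
grip_width: 0.0107
grip_force: 60.7
```

Emit:
{"name": "jog_arm", "arguments": {"moves": [[0,-0.001,0.005,0,0,0,1],[0,0,0,0,0,0,1]]}}

```text
t: 9.6
ee_pos: [0.5868, -0.1564, 0.1195]
tool_rot: [[0.262, 0.944, 0.2], [0.965, -0.257, -0.055], [-0.0, 0.208, -0.978]]
ft_force: [-0.6, -0.2, -1.5]
grip_width: 0.0109
grip_force: 60.7
```

Emit:
{"name": "jog_arm", "arguments": {"moves": [[0,-0.001,0.004,0,0,0,1],[0,0,0,0,0,0,1]]}}

```text
t: 9.85
ee_pos: [0.5868, -0.1564, 0.1179]
tool_rot: [[0.262, 0.944, 0.201], [0.965, -0.257, -0.055], [-0.0, 0.208, -0.978]]
ft_force: [0.3, -0.3, -2.0]
grip_width: 0.011
grip_force: 60.7
```

Emit:
{"name": "jog_arm", "arguments": {"moves": [[0,-0.001,0.004,0,0,0,1],[0,0,0,0,0,0,1]]}}

```text
t: 10.1
ee_pos: [0.5867, -0.1563, 0.1163]
tool_rot: [[0.262, 0.944, 0.201], [0.965, -0.257, -0.055], [-0.0, 0.208, -0.978]]
ft_force: [0.1, 0.1, -1.9]
grip_width: 0.0106
grip_force: 60.7
```

Emit:
{"name": "jog_arm", "arguments": {"moves": [[0,-0.001,0.004,0,0,0,1],[0,0,0,0,0,0,1]]}}

```text
t: 10.35
ee_pos: [0.5867, -0.1563, 0.1146]
tool_rot: [[0.262, 0.944, 0.201], [0.965, -0.257, -0.055], [-0.0, 0.208, -0.978]]
ft_force: [-0.4, -0.5, -2.6]
grip_width: 0.0107
grip_force: 60.7
```

Emit:
{"name": "jog_arm", "arguments": {"moves": [[0,-0.001,0.004,0,0,0,1],[0,0,0,0,0,0,1]]}}

```text
t: 10.6
ee_pos: [0.5866, -0.1563, 0.1129]
tool_rot: [[0.262, 0.944, 0.201], [0.965, -0.257, -0.055], [-0.0, 0.208, -0.978]]
ft_force: [0.1, 0.7, -1.7]
grip_width: 0.0106
grip_force: 60.7
```

Emit:
{"name": "jog_arm", "arguments": {"moves": [[0,-0.001,0.004,0,0,0,1],[0,0,0,0,0,0,1]]}}

```text
t: 10.85
ee_pos: [0.5871, -0.1565, 0.1119]
tool_rot: [[0.262, 0.944, 0.202], [0.965, -0.257, -0.055], [-0.0, 0.209, -0.978]]
ft_force: [-0.2, 0.2, 2.9]
grip_width: 0.0105
grip_force: 61.6
```

Emit:
{"name": "jog_arm", "arguments": {"moves": [[0,-0.001,0.004,0,0,0,1],[0,0,0,0,0,0,1]]}}

```text
t: 11.1
ee_pos: [0.5876, -0.1566, 0.1109]
tool_rot: [[0.262, 0.943, 0.203], [0.965, -0.257, -0.055], [-0.0, 0.21, -0.978]]
ft_force: [-0.9, -0.0, 8.5]
grip_width: 0.0109
grip_force: 62.9
```

Emit:
{"name": "jog_arm", "arguments": {"moves": [[0,0.0007,-0.0034,0,0,0,1],[0,-0.0123,-0.0026,0,0,0,1],[0,-0.0123,-0.0026,0,0,0,1],[0,0,0,0,0,0,1]]}}

```text
t: 11.6
ee_pos: [0.5784, -0.1536, 0.1121]
tool_rot: [[0.262, 0.943, 0.205], [0.965, -0.256, -0.055], [0.001, 0.212, -0.977]]
ft_force: [2.7, -1.0, 5.8]
grip_width: 0.0109
grip_force: 61.8
```

```bash
python3 -c "
from h import *
ins()"
```

```text
t 11.6 toe [-48.1   0.4  49.6] org [15.5  0.4 60.8] tilt 12.2 yawerr -0.0 roll 0.1 Fslicer [ 2.8 -0.3  5.8] grip 0.0109
```

Emit:
{"name": "jog_arm", "arguments": {"moves": [[0,0.0004,-0.002,0,0,0,1],[0,-0.0098,-0.0021,0,0,0,1],[0,0,0,0,0,0,1]]}}

```text
t: 11.98
ee_pos: [0.5726, -0.1524, 0.112]
tool_rot: [[0.262, 0.944, 0.201], [0.965, -0.257, -0.054], [0.0, 0.208, -0.978]]
ft_force: [3.0, 0.2, 3.6]
grip_width: 0.0106
grip_force: 61.6
```

Emit:
{"name": "jog_arm", "arguments": {"moves": [[0,-0.0098,-0.0021,0,0,0,1],[0,0,0,0,0,0,1]]}}

```text
t: 12.22
ee_pos: [0.57, -0.1517, 0.1124]
tool_rot: [[0.262, 0.943, 0.203], [0.965, -0.257, -0.055], [0.0, 0.21, -0.978]]
ft_force: [3.9, -0.7, 4.6]
grip_width: 0.0108
grip_force: 61.4
```

Emit:
{"name": "jog_arm", "arguments": {"moves": [[0,-0.0098,-0.0021,0,0,0,1],[0,0,0,0,0,0,1]]}}

```text
t: 12.48
ee_pos: [0.5693, -0.1514, 0.1135]
tool_rot: [[0.262, 0.942, 0.21], [0.965, -0.256, -0.055], [0.002, 0.217, -0.976]]
ft_force: [8.9, -3.0, 1.8]
grip_width: 0.0105
grip_force: 61.2
```

```bash
python3 -c "
from h import *
ins()"
```

```text
t 12.47 toe [-57.1   0.2  50.6] org [ 6.4  0.2 62.1] tilt 12.5 yawerr -0.0 roll 0.1 Fslicer [ 9.3 -0.6  1.8] grip 0.0105
```

Emit:
{"name": "jog_arm", "arguments": {"moves": [[0,0.0196,0.0042,0,0,0,1],[0,0,0,0,0,0,1],[0,0,0,0,0,0,1]]}}

```text
t: 12.85
ee_pos: [0.571, -0.1523, 0.1113]
tool_rot: [[0.262, 0.945, 0.197], [0.965, -0.257, -0.054], [-0.001, 0.204, -0.979]]
ft_force: [-0.5, 0.6, 3.8]
grip_width: 0.0106
grip_force: 61.9
```

```bash
python3 - <<'E'
from h import *
import cv2
w=ins()
S=lambda q:OS+RS@np.array(q)
out=[]
for n,f in(("scene",8),("top",8)):
    c=capture(n);i=c["image"][:,:,::-1].copy()
    x0,y0=[int(v) for v in pj(c,w([-.03,0,0.0]))-[25,35]];k=cv2.resize(i[y0:y0+70,x0:x0+50],None,fx=f,fy=f,interpolation=cv2.INTER_CUBIC)
    k=cv2.convertScaleAbs(k,alpha=1.6,beta=10)
    for q,col in[(w(q),(0,255,0)) for q in[(-.046,.044,.01),(-.046,-.044,.01),(-.067,-.033,.0025),(-.067,.033,.0025)]]+[(S(q),(0,0,255)) for q in[(-.055,.033,.063),(-.055,-.033,.063),(-.06,.033,.063),(-.06,-.033,.063),(-.086,.049,.057),(-.086,-.049,.057)]]:
        v=(pj(c,q)-[x0,y0]+.5)*f;cv2.circle(k,tuple(int(a) for a in v),2,col,-1)
    out.append(k)
cv2.imwrite("pics/f.png",np.hstack(out))
E
```

```text
t 12.85 toe [-56.   -0.3  49.4] org [ 7.7 -0.3 60.1] tilt 11.8 yawerr -0.0 roll -0.0 Fslicer [-0.7  0.4  3.8] grip 0.0106
```

View pics/f.png

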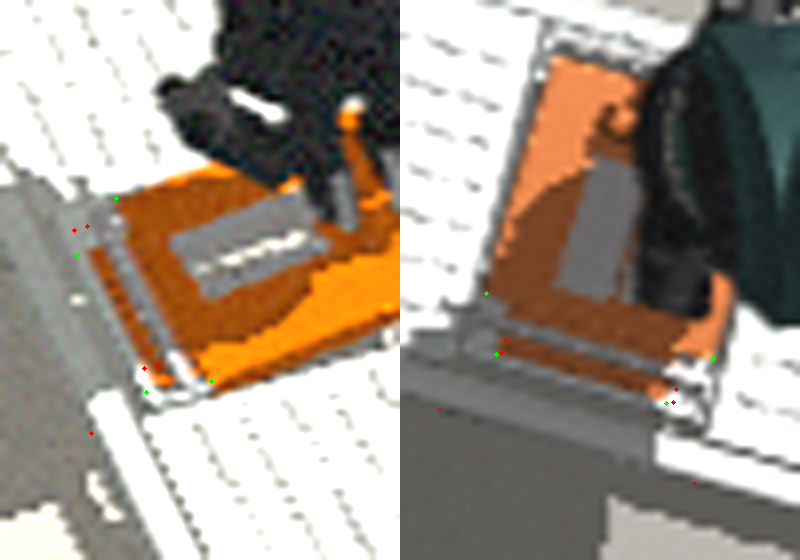

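The view shows the lip already well through under the grey rail strip (right half: rail at (595,350), lip beyond it to about (590,375)). So the stop has been reached, and my slicer origin is about 8 mm short in x. Now I rock down about the toe.

Emit:
{"name": "jog_arm", "arguments": {"moves": [[0,-0.004,-0.0009,0,0,0,1],[0,0.0062,0.0146,0.0778,0,0,1],[0,0.0062,0.0146,0.0778,0,0,1],[0,0,0,0,0,0,1],[0,0,0,0,0,0,1]]}}

```text
t: 13.58
ee_pos: [0.5782, -0.1543, 0.1015]
tool_rot: [[0.262, 0.961, 0.086], [0.965, -0.261, -0.023], [-0.0, 0.089, -0.996]]
ft_force: [1.1, 0.5, 2.8]
grip_width: 0.0107
grip_force: 61.5
```

```bash
python3 -c "
from h import *
ins()"
```

```text
t 13.57 toe [-55.2  -0.3  49.8] org [ 9.3 -0.3 53. ] tilt 5.1 yawerr -0.0 roll -0.0 Fslicer [1.  0.8 2.8] grip 0.0107
```

Emit:
{"name": "jog_arm", "arguments": {"moves": [[0,-0.005,-0.0004,0,0,0,1],[0,0,0,0,0,0,1]]}}

```text
t: 13.82
ee_pos: [0.5768, -0.1537, 0.1018]
tool_rot: [[0.262, 0.961, 0.087], [0.965, -0.261, -0.024], [-0.0, 0.09, -0.996]]
ft_force: [2.5, -0.6, 0.9]
grip_width: 0.0105
grip_force: 61.3
```

Emit:
{"name": "jog_arm", "arguments": {"moves": [[0,-0.005,-0.0004,0,0,0,1],[0,0,0,0,0,0,1]]}}

```text
t: 14.08
ee_pos: [0.5765, -0.1536, 0.1023]
tool_rot: [[0.262, 0.961, 0.09], [0.965, -0.261, -0.024], [0.001, 0.093, -0.996]]
ft_force: [3.8, -2.6, 2.1]
grip_width: 0.0107
grip_force: 61.2
```

Emit:
{"name": "jog_arm", "arguments": {"moves": [[0,0.004,0,0,0,0,0.06],[0,0,0,0,0,0,0.06],[0,0,0,0,0,0,0.06],[0,0,0,0,0,0,0.06],[0,0,-0.04,0,0,0,0.06],[0,0,-0.04,0,0,0,0.06],[0,0.008,0,0.115,0,0,1],[0,0,0,0,0,0,1],[0,0,0,0,0,0,1],[0,0,0,0,0,0,1]]}}

```text
t: 15.32
ee_pos: [0.5752, -0.1533, 0.1336]
tool_rot: [[0.262, 0.965, -0.003], [0.965, -0.262, 0.001], [-0.0, -0.003, -1.0]]
ft_force: [0.3, 0.6, 0.7]
grip_width: 0.0003
grip_force: 0.0
```

```bash
python3 - <<'E'
from h import *
import cv2
ins();s=state();p=s["ee_pos"];T=s["tool_rot"];tip=p+.025*np.array(T)[:,2]
out=[]
for n,f in(("scene",8),("top",8)):
    c=capture(n);i=c["image"][:,:,::-1].copy()
    x0,y0=[int(v) for v in pj(c,tip+[-.03,0,-.04])-[25,35]];k=cv2.resize(i[y0:y0+70,x0:x0+50],None,fx=f,fy=f,interpolation=cv2.INTER_CUBIC)
    v=(pj(c,tip)-[x0,y0]+.5)*f;cv2.circle(k,tuple(int(a) for a in v),2,(0,255,0),-1)
    out.append(k)
cv2.imwrite("pics/g.png",cv2.convertScaleAbs(np.hstack(out),alpha=1.5,beta=10))
E
```

```text
t 15.32 toe [-62.8  -0.2  90.4] org [ 1.7 -0.2 87.7] tilt -0.2 yawerr 0.0 roll -0.0 Fslicer [0.2 0.7 0.7] grip 0.0003
```

View pics/g.png

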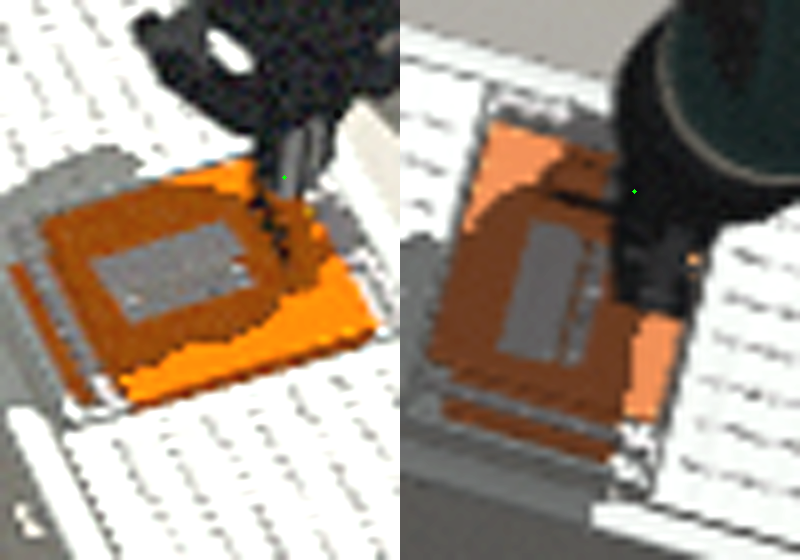

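The picture shows the insert resting with its lip under the rail, and the shut fingers over the tab at (284,178). Next I press the tab top.

Emit:
{"name": "jog_arm", "arguments": {"moves": [[0.015,0.0075,0.01,0,0,0,1],[0,0,0.01,0,0,0,1],[0,0,0,0,0,0,1]]}}

```text
t: 15.8
ee_pos: [0.5803, -0.1482, 0.125]
tool_rot: [[0.262, 0.965, -0.004], [0.965, -0.262, 0.001], [-0.0, -0.004, -1.0]]
ft_force: [0.2, -0.5, -0.5]
grip_width: -0.0003
grip_force: 0.0
```

Emit:
{"name": "jog_arm", "arguments": {"moves": [[0,0,0.005,0,0,0,1],[0,0,0,0,0,0,1]]}}

```text
t: 16.05
ee_pos: [0.5805, -0.1486, 0.1235]
tool_rot: [[0.262, 0.965, -0.003], [0.965, -0.262, 0.001], [-0.0, -0.003, -1.0]]
ft_force: [0.2, 1.0, -0.2]
grip_width: -0.0002
grip_force: 0.0
```

Emit:
{"name": "jog_arm", "arguments": {"moves": [[0,0,0.005,0,0,0,1],[0,0,0,0,0,0,1]]}}

```text
t: 16.3
ee_pos: [0.5805, -0.1485, 0.1216]
tool_rot: [[0.262, 0.965, -0.003], [0.965, -0.262, 0.001], [-0.0, -0.003, -1.0]]
ft_force: [0.1, -0.2, 1.2]
grip_width: 0.0
grip_force: 0.0
```

Emit:
{"name": "jog_arm", "arguments": {"moves": [[0,0,0.005,0,0,0,1],[0,0,0,0,0,0,1]]}}

```text
t: 16.55
ee_pos: [0.5805, -0.1485, 0.1195]
tool_rot: [[0.262, 0.965, -0.003], [0.965, -0.262, 0.001], [-0.0, -0.003, -1.0]]
ft_force: [-0.2, -0.1, 0.1]
grip_width: -0.0001
grip_force: 0.0
```

Emit:
{"name": "jog_arm", "arguments": {"moves": [[0,0,0.0035,0,0,0,1],[0,0,0,0,0,0,1]]}}

```text
t: 16.8
ee_pos: [0.5809, -0.1486, 0.1186]
tool_rot: [[0.262, 0.965, -0.002], [0.965, -0.262, 0.001], [-0.0, -0.002, -1.0]]
ft_force: [-0.0, -0.1, 2.6]
grip_width: -0.0002
grip_force: 1.3
```

Emit:
{"name": "jog_arm", "arguments": {"moves": [[0,0,0.0035,0,0,0,1],[0,0,0,0,0,0,1]]}}

```text
t: 17.05
ee_pos: [0.5803, -0.1484, 0.1165]
tool_rot: [[0.262, 0.965, -0.003], [0.965, -0.262, 0.001], [-0.0, -0.004, -1.0]]
ft_force: [-0.4, -0.6, -0.2]
grip_width: 0.0
grip_force: 0.0
```

Emit:
{"name": "jog_arm", "arguments": {"moves": [[0,0,0.0035,0,0,0,1],[0,0,0,0,0,0,1]]}}

```text
t: 17.3
ee_pos: [0.5802, -0.1484, 0.1151]
tool_rot: [[0.262, 0.965, -0.004], [0.965, -0.262, 0.001], [-0.0, -0.004, -1.0]]
ft_force: [-0.2, 0.5, 0.9]
grip_width: 0.0002
grip_force: 0.0
```

Emit:
{"name": "jog_arm", "arguments": {"moves": [[0,0,0.0025,0,0,0,1],[0,0,0,0,0,0,1]]}}

```text
t: 17.55
ee_pos: [0.5805, -0.1484, 0.1147]
tool_rot: [[0.262, 0.965, -0.003], [0.965, -0.262, 0.001], [-0.0, -0.003, -1.0]]
ft_force: [-0.6, 0.5, 1.7]
grip_width: -0.0
grip_force: 1.2
```

Emit:
{"name": "jog_arm", "arguments": {"moves": [[0,0,0.0025,0,0,0,1],[0,0,0,0,0,0,1]]}}

```text
t: 17.8
ee_pos: [0.5806, -0.1484, 0.1146]
tool_rot: [[0.262, 0.965, -0.003], [0.965, -0.262, 0.0], [-0.0, -0.003, -1.0]]
ft_force: [-2.2, 0.3, 8.1]
grip_width: 0.0002
grip_force: 4.6
```

Emit:
{"name": "jog_arm", "arguments": {"moves": [[0,0,0.0025,0,0,0,1],[0,0,0,0,0,0,1]]}}

```text
t: 18.05
ee_pos: [0.5806, -0.1484, 0.1145]
tool_rot: [[0.262, 0.965, -0.003], [0.965, -0.262, -0.0], [-0.001, -0.003, -1.0]]
ft_force: [-5.0, 0.1, 15.6]
grip_width: -0.0002
grip_force: 7.8
```

Peak passed, then a hard stop at the height predicted for the seated tab (h about 3.5 mm). Lifting off to check.

Emit:
{"name": "jog_arm", "arguments": {"moves": [[0,0,-0.05,0,0,0,1],[0,0,-0.1,0,0,0,1],[0,0,-0.15,0,0,0,1],[-0.1,0,-0.1,0,0,0,1],[-0.15,0,0,0,0,0,1],[-0.15,0,0,0,0,0,1],[-0.15,0,0,0,0,0,1],[-0.1,0,0,0,0,0,1],[0,0,0,0,0,0,1],[0,0,0,0,0,0,1]]}}

```text
t: 19.3
ee_pos: [0.5131, -0.3984, 0.2721]
tool_rot: [[0.262, 0.965, -0.003], [0.965, -0.262, 0.002], [0.001, -0.003, -1.0]]
ft_force: [0.1, -0.2, 0.1]
grip_width: -0.0003
grip_force: 0.0
```

```bash
python3 - <<'E'
from h import *
import cv2
out=[]
OS2=OS+RS@np.array([.0085,-.001,0]);h=.0035
for n in("scene","top"):
    c=capture(n);i=c["image"][:,:,::-1].copy()
    w=lambda q:OS2+RS@(np.array(q)+[0,0,.044+h])
    x0,y0=[int(v) for v in pj(c,w([0,0,0]))-[25,32]];f=8;k=cv2.resize(i[y0:y0+64,x0:x0+50],None,fx=f,fy=f,interpolation=cv2.INTER_CUBIC)
    k=cv2.convertScaleAbs(k,alpha=1.3,beta=5)
    for q in[(.048,.044,.01),(.048,-.044,.01),(-.046,.044,.01),(-.046,-.044,.01),(.036,-.022,.042),(.036,.022,.042),(.024,-.022,.042),(.024,.022,.042)]:
        v=(pj(c,w(q))-[x0,y0]+.5)*f;cv2.circle(k,tuple(int(a) for a in v),2,(0,255,0),-1)
    out.append(k)
cv2.imwrite("pics/i.png",np.hstack(out))
E
```

```text
(no output)
```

View pics/i.png

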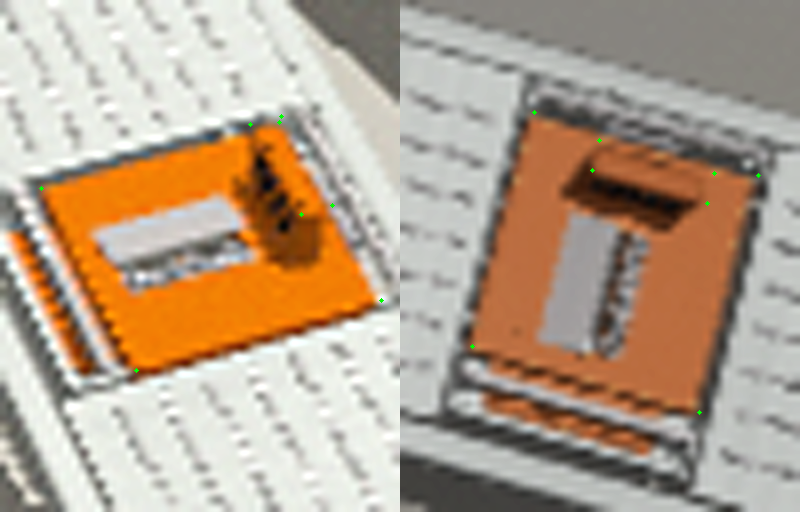

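The final view shows the plate lying flat on the predicted seated outline (all four plate corners within about 1 pixel), lip under the rail, robot clear.

```bash
python3 -c "
from plant import *
print(finish_job())"
```

```text
the job is handed in; nothing more can be done
None
```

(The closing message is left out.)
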